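Pair the repeater with the router

ROBOT

A 6-joint arm with a two-finger parallel gripper is mounted at the origin on the work surface. World frame = base frame: x ahead of the robot, y to its left, z up, the work surface at z = 0. Lengths are in m, angles in degrees, forces in N, time in s.
With the tool pointing down it reaches from about 0.4 to 0.825 m from the base axis. Payload 7 kg.
Tool frame: the origin (TCP) lies midway between the tips of the shut fingers; the grasp point (between the pads) lies 19 mm behind it; z points along the fingers, y is the line along which they close (so a half turn about z gives the same grasp; the last joint's range is limited). The gripper opens to 88 mm and grips with 3 to 60 N. Pads are 19 mm wide; open, the fingers measure 130 mm over their backs; the gripper's body (78 mm by 193 mm) begins 47 mm behind the grasp point.
Start: joints at [91.622, 20.546, 0.682, 0, -70.136, -16.507], TCP at [0.173, 0.652, 0.227] pointing down, gripper open.
Joint ranges: [-176.03, 176.03], [-82.01, 121.73], [-58.28, 71.71], [-173.87, 95.51], [-174.79, -0.11], [-173.66, 173.66]. Speed limits (degrees/s): [136.94, 136.94, 172.46, 180, 180, 180].

INTERFACE

Orientations are given as a 3x3 rotation matrix whose columns are the frame's x, y, z axes.
In Python, from rig import robot gives the robot as it stands. Calls block until the motion is done:
- robot.goto(position, orientation): joint-space move of the TCP to a pose.
- robot.servo_line(position, ori=None, speed=0.15): straight line of the TCP; ori=None keeps the orientation; speed is the mean speed in m/s.
- robot.movej(angles): joint-space move.
- robot.move_gripper(opening): opening from 0.0 (shut) to 1.0 (fully open); the grip force is fixed at half the most; returns when the fingers have stopped.
- robot.dwell(seconds).
- robot.ik(position, orientation): joint angles nearest the present ones, or None.
- robot.grab_frame(name): name is "side" or "top" or "wrist"; returns (picture, depth): 400x640x3 uint8, red, green, blue; 400x640 float32, m along the optical axis (not along the pixel's ray), 0 where there is no reading.
- robot.camera_info(name): a dict with "vfov" (degrees; the focal length in pixels is half the picture's height over the tangent of half this angle, whatever the lens; pixels are square), "cx", "cy" (the principal point, pixels), "view" (4x4, takes a point from world to camera coordinates); the wrist camera has in their place "T_tool_cam" (4x4, takes a point from camera to tool coordinates, whose origin is the TCP and whose axes are the flange's). Camera axes: x right, y down, z forward; pixel columns grow to the right and rows downward; lengths in m; the calibration is good to about 2 mm. A picture is of the moment at which its call begins: read the wrist's pose just before it. camera_info takes no time and is no camera call.
A pose or a line that the arm cannot do raises robot.Unreachable and nothing moves.
- robot.job_done(): hands the job in; it is judged then, once.
Readings, each from a call of its own:
- robot.read_t(): time.
- robot.read_qpos(): joint angles.
- robot.read_qvel(): joint speeds.
- robot.read_effort(): joint torques, N m.
- robot.read_position(): TCP position.
- robot.read_tcp_rot(): TCP orientation.
- robot.read_force(): force on the tool from outside, world axes, zero at the start.
- robot.read_ft_torque(): the same for the moment, N m.
- robot.read_grip_width(): opening from 0.0 (shut) to 1.0 (fully open).
- robot.read_finger_force(): force on a finger pad.
Only numpy, scipy, OpenCV 4.12 (cv2) and the standard library are available. Lean on these libraries where they do the work, as an engineer would, in place of code of your own. Each camera call takes 0.05 s, during which the arm holds its last target. There are 200 camera calls.

TASK

Pair the repeater with the router: with the fingertips press the large round key on the black router with four antennas right down for a full second and let it come up, then do the same with the large round key on the square white repeater with two stub antennas, and take the hand well clear. Press lightly, without shifting or lifting either box. Leave the other keys unpressed, the round hub's too, and all the other things on the shelf where they are.

Things in the scene. Friction and masses are not known exactly. Their poses are not given: they have to be found in the camera images.
- router: Flat black box 150 mm deep (own x, to the rear), 230 mm wide (own y, to the left), top face 33 mm above the shelf, about 0.5 kg, loose on rubber feet. Origin: centre of its underside. Four paddle antennas at own x 0.073 lean back and reach 150 mm above the shelf. Three grey keys in a row on its top near the front edge: bar-shaped, large round, small round, from left to right.
- router_pair_top (a point): Centre of the top of the router's pairing key, the large round one (18 mm across), in the middle of the row, at own (-0.045, 0) of the router; 7 mm above the router's top face, 40 mm above the shelf, while up. It rides with the key.
- router_pair (a joint): The router's pairing key. Joint value 0 = up, 0.005 m = fully down; a spring needs 1.2 N to start and 4.2 N at the bottom, and brings it back up; pressed past 4.5 N it sinks up to 2 mm further into its rubber dome (5 N per mm).
- router_power (a joint): The router's power key, a bar 24 x 8 mm at own (-0.045, 0.055), 7 mm proud. Joint value 0 = up, 0.005 m = fully down; a spring needs 1.2 N to start and 4.2 N at the bottom, and brings it back up; pressed past 4.5 N it sinks up to 2 mm further into its rubber dome (5 N per mm).
- router_light (a joint): The router's light key, a small round one 10 mm across at own (-0.045, -0.055), 7 mm proud. Joint value 0 = up, 0.005 m = fully down; a spring needs 1.2 N to start and 4.2 N at the bottom, and brings it back up; pressed past 4.5 N it sinks up to 2 mm further into its rubber dome (5 N per mm).
- repeater: Square white box 90 x 90 mm, top face 36 mm above the shelf, about 0.26 kg, loose on rubber feet. Origin: centre of its underside; own x to the rear, y left. Two stub antennas 10 mm thick at own (0.034, +-0.032) reach 95 mm above the shelf. Two grey keys on its top near the front: bar-shaped on the left, large round on the right.
- repeater_pair_top (a point): Centre of the top of the repeater's pairing key, the large round one (18 mm across), at own (-0.022, -0.023) of the repeater; 7 mm above the repeater's top face, 43 mm above the shelf, while up. It rides with the key.
- repeater_pair (a joint): The repeater's pairing key. Joint value 0 = up, 0.005 m = fully down; a spring needs 1.2 N to start and 4.2 N at the bottom, and brings it back up; pressed past 4.5 N it sinks up to 2 mm further into its rubber dome (5 N per mm).
- repeater_power (a joint): The repeater's power key, a bar 20 x 8 mm at own (-0.022, 0.023), 7 mm proud. Joint value 0 = up, 0.005 m = fully down; a spring needs 1.2 N to start and 4.2 N at the bottom, and brings it back up; pressed past 4.5 N it sinks up to 2 mm further into its rubber dome (5 N per mm).
- hub: The smart-home hub, not part of the job: a round white puck 94 mm across and 32 mm high, no antennas, with one round grey key 18 mm across in the middle of its top. Loose. Origin: centre of its underside.
- hub_key (a joint): The hub's key. Joint value 0 = up, 0.005 m = fully down; a spring needs 1.2 N to start and 4.2 N at the bottom, and brings it back up; pressed past 4.5 N it sinks up to 2 mm further into its rubber dome (5 N per mm).
- piggy_bank: Orange ceramic piggy bank, 122 mm long (own x, snout at +x), 82 mm wide, about 105 mm high, loose, 0.38 kg. Origin: on the shelf under its middle.
- mug: White mug, 80 mm across, 92 mm high, handle at its own +y, loose. Origin: centre of its underside.
- remote_long: Black remote control lying flat, 185 x 46 x 19 mm, long side along its own x, loose. Origin: centre of its underside.
- remote_short: Black remote control lying flat, 130 x 38 x 16 mm, long side along its own x, loose. Origin: centre of its underside.
- acrylic_box: Clear acrylic box with a hinged lid, 110 mm (own x) x 160 mm (own y) x 75 mm high, a small tab in the middle of the lid's near edge; the box does not move. Origin: centre of its underside.
- acrylic_lid (a joint): Lid of the acrylic box, hinged on its far side: 0 = shut, grows as it opens (rad).

How it is judged:
By the outcome, as a careful person would: the job done as asked, in the order asked, and still so for the second after the job is handed in, with the robot touching nothing.
It also fails if it takes over 51 s, if anything falls off the work surface, if the arm or the gripper's body presses on something with over 40 N, if the wrist force passes 120 N, or if a joint passes its speed limit or range.

## Working session

There is one attempt and no reset: what is moved stays moved. The work goes in short steps, each a Python script; the robot and the scene stay as the last script left them, time stands still between calls to the robot, and variables do not carry over. Pictures are saved under pics/ and viewed, at most 10 in all, crops included, and the job is handed in when it is done.

```bash
mkdir -p pics; ls; python3 - <<'E'
from rig import robot
import cv2,numpy as np
for n in("top","side"):
    im,d=robot.grab_frame(n); cv2.imwrite(f"pics/{n}0.png",im[:,:,::-1]); np.savez(f"{n}0.npz",im=im,d=d)
    print(n,robot.camera_info(n))
print(robot.camera_info("wrist"),robot.read_tcp_rot(),robot.read_t(),robot.read_force())
E
```

```text
pics
top {'vfov': 43.11439636709146, 'cx': 320.3165796444574, 'cy': 187.81727191162676, 'view': array([[ 0.00419705, -0.99994995,  0.00908149,  0.10972742],
       [-0.99057547, -0.00540067, -0.13686148,  0.54551905],
       [ 0.13690367, -0.00842149, -0.99054857,  1.64333804],
       [ 0.        ,  0.        ,  0.        ,  1.        ]])}
side {'vfov': 51.72633574355487, 'cx': 316.2966091759427, 'cy': 196.96401254622492, 'view': array([[ 0.93076669, -0.3655261 ,  0.00800191, -0.45586736],
       [-0.17160936, -0.45609811, -0.87322663,  0.216385  ],
       [ 0.32283678,  0.81139706, -0.48724863,  0.8528326 ],
       [ 0.        ,  0.        ,  0.        ,  1.        ]])}
{'vfov': 58.71165465567248, 'cx': 318.56846004411653, 'cy': 196.45393257303522, 'T_tool_cam': array([[-1.10455390e-03, -9.51682483e-01, -3.07081800e-01,
         8.18563614e-02],
       [ 9.99999250e-01, -1.21350246e-03,  1.63851972e-04,
         1.05902651e-05],
       [-5.28579570e-04, -3.07081389e-01,  9.51683110e-01,
        -1.57190776e-01],
       [ 0.00000000e+00,  0.00000000e+00,  0.00000000e+00,
         1.00000000e+00]])} [[ 9.66415482e-01 -2.56984537e-01 -2.52653358e-04]
 [-2.56984631e-01 -9.66414420e-01 -1.43785258e-03]
 [ 1.25338031e-04  1.45449102e-03 -9.99998934e-01]] 0.1 [ 0.60492633 -0.97316322 -0.10759382]
```

View pics/top0.png

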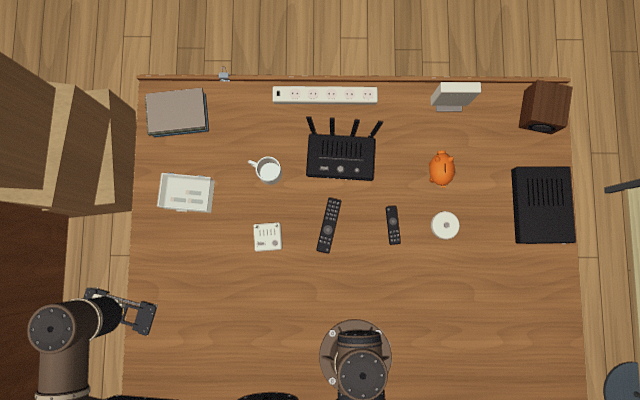

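View pics/side0.png

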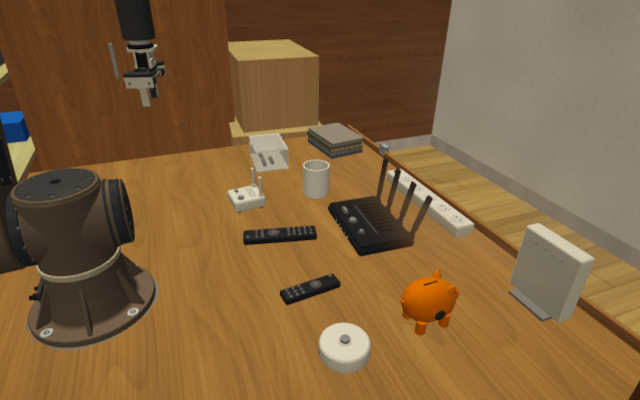

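The top view shows the router at (341,157) with its round key near (341,169). The repeater is at (267,237) with its round key near (275,243), and the hub is at (445,225). Next I'll get rough positions by casting rays, then take a close look with the wrist camera.

```bash
cat > h.py <<'E'
import numpy as np,cv2
from rig import robot
def cam(n,p=None,R=None):
    c=robot.camera_info(n)
    if n=="wrist":
        T=np.eye(4);T[:3,:3]=R;T[:3,3]=p;M=T@c["T_tool_cam"]
    else: M=np.linalg.inv(c["view"])
    return 200/np.tan(np.radians(c["vfov"]/2)),c["cx"],c["cy"],M
def ray(px,z,C):
    f,cx,cy,M=C
    d=M[:3,:3]@np.array([(px[0]-cx)/f,(px[1]-cy)/f,1]);o=M[:3,3]
    return o+d*(z-o[2])/d[2]
def down(yaw): # tool x at yaw from world x
    c,s=np.cos(yaw),np.sin(yaw);return np.array([[c,s,0],[s,-c,0],[0,0,-1.]])
E
python3 - <<'E'
from h import *
C=cam("top")
for n,px,z in[("rk",(340.5,169),.04),("rFL",(306.5,178),.033),("rFR",(374.5,180.5),.033),("pk",(275,243),.043),("pFL",(254,251.5),.036),("pFR",(282,250),.036),("mug",(268,163),.092)]: print(n,ray(px,z,C).round(3))
im=cv2.imread("pics/top0.png");cv2.imwrite("pics/crop.png",np.hstack([cv2.resize(im[110:190,300:385],None,fx=4,fy=4),cv2.resize(im[210:260,240:295],(352,320))]))
for p,y in(([.5,.03,.2],0),([.5,.03,.2],np.pi),([.31,.23,.2],0)):
    print(robot.ik(p,down(y)))
E
```

```text
rk [0.608 0.045 0.04 ]
rFL [0.578 0.159 0.033]
rFR [ 0.571 -0.068  0.033]
pk [0.362 0.259 0.043]
pFL [0.334 0.328 0.036]
pFR [0.34  0.237 0.036]
mug [0.617 0.282 0.092]
[ 25.94776752   5.20555308 -23.10714701   0.         -61.68729991
  64.05223248]
[  25.94776752    5.20555308  -23.10714701    0.          -61.68729991
 -115.94776752]
[ 66.36712578  -7.09399086 -35.1089232    0.         -61.98506766
  23.63287422]
```

View pics/crop.png

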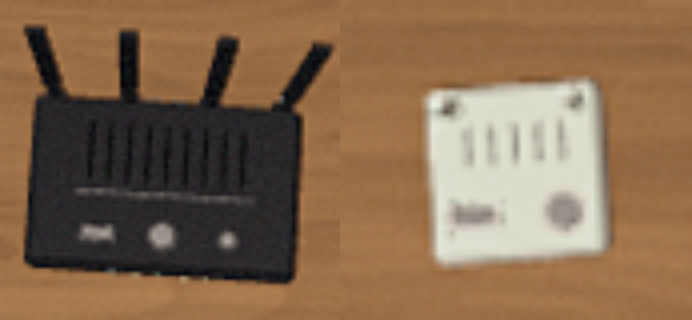

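The crop shows the router's keys as bar, large round and small round from left to right. The repeater has its bar key on the left and its large round key on the right. Both match the description, so I'll shut the gripper and look from close above the router key.

```bash
cat >> h.py <<'E'
def look(xy,yaw,name):
    R=down(np.radians(yaw))
    robot.goto([*xy,.2],R); robot.servo_line([*xy,.15],speed=.1); robot.dwell(.2)
    p,Rr=robot.read_position(),robot.read_tcp_rot()
    im,d=robot.grab_frame("wrist"); cv2.imwrite(f"pics/{name}.png",im[:,:,::-1])
    np.savez(name+".npz",im=im,d=d,p=p,R=Rr); print(p,robot.read_force(),robot.read_t())
E
python3 - <<'E'
from h import *
robot.move_gripper(0.0)
look([.608,.045],-2,"router")
E
```

```text
[0.60844844 0.04512793 0.15080932] [-0.27644575  0.01310477 -0.65960198] 5.0667
```

View pics/router.png

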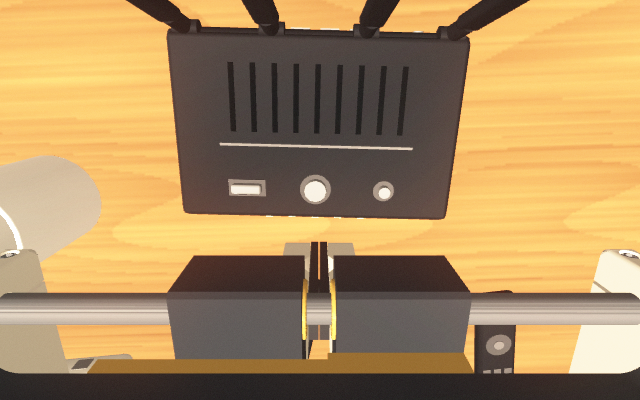

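The wrist view shows the router's round key at (315,189), clear of the shut fingertips. The bar key is at (247,188) and the small round key at (383,191).

```bash
cat >> h.py <<'E'
def keys(name,z,roi,lo=0,hi=256):
    D=np.load(name+".npz");C=cam("wrist",D["p"],D["R"])
    g=cv2.cvtColor(D["im"],cv2.COLOR_RGB2GRAY);x0,y0,x1,y1=roi
    m=((g>=lo)&(g<hi)).astype(np.uint8)[y0:y1,x0:x1]
    for c in cv2.findContours(m,cv2.RETR_EXTERNAL,cv2.CHAIN_APPROX_NONE)[0]:
        if cv2.contourArea(c)<80: continue
        (u,v),r=cv2.minEnclosingCircle(c);u+=x0;v+=y0
        P=ray((u,v),z,C);e=ray((u+r,v),z,C)
        dd=D["d"][int(v),int(u)];f,cx,cy,M=C
        zz=(M@np.array([(u-cx)/f*dd,(v-cy)/f*dd,dd,1]))[:3]
        print((round(u,1),round(v,1)),P.round(4),"diam",round(2*np.linalg.norm(e-P),4),"depthpt",zz.round(4))
E
python3 - <<'E'
from h import *
keys("router",.040,(200,165,430,210),190)
E
```

```text
(384.0, 192.7) [ 0.6053 -0.006   0.04  ] diam 0.0095 depthpt [ 0.6052 -0.0061  0.0397]
(245.0, 189.5) [0.6118 0.1033 0.04  ] diam 0.0227 depthpt [0.6117 0.1034 0.0397]
(314.5, 191.5) [0.6082 0.0487 0.04  ] diam 0.0173 depthpt [0.608  0.0488 0.0392]
```

```bash
cat >> h.py <<'E'
def press(xy,ztop):
    robot.servo_line([*xy,ztop+.006],speed=.12); robot.dwell(.3)
    fz=lambda: np.mean([robot.read_force()[2] for _ in range(4)])
    f0=fz(); z=ztop-.002
    robot.servo_line([*xy,z],speed=.02)
    while 1:
        robot.dwell(.12); f=fz()-f0; a=robot.read_position()
        print(round(z,4),a.round(4),round(f,2),robot.read_t())
        if f>6 or z<ztop-.0085: break
        z-=.0007; robot.servo_line([*xy,z],speed=.02)
    robot.dwell(1.3); print("hold",robot.read_position(),robot.read_force()-[0,0,f0])
    robot.servo_line([*xy,ztop+.008],speed=.03); robot.servo_line([*xy,.2],speed=.15)
    print(robot.read_t(),robot.read_force())
E
python3 - <<'E'
from h import *
R=down(np.radians(-3.4))
robot.servo_line([.6082,.0487,.1],R)
press([.6082,.0487],.040)
E
```

```text
0.038 [0.6084 0.0488 0.0382] 2.45 7.1167
0.0373 [0.6084 0.0488 0.0374] 3.05 7.4833
0.0366 [0.6084 0.0488 0.0367] 2.56 7.85
0.0359 [0.6084 0.0488 0.036 ] 3.55 8.2167
0.0352 [0.6084 0.0487 0.0353] 4.09 8.5833
0.0345 [0.6084 0.0487 0.0348] 7.54 8.95
hold [0.60836098 0.04874513 0.03479904] [1.4125508  1.38746797 6.65740604]
12.0167 [-0.20466017 -0.06917183  0.51849743]
```

The router key bottomed out with about 6.7 N on it and was held for over a second. Now the repeater.

```bash
python3 - <<'E'
from h import *
look([.362,.259],4,"rep")
keys("rep",.043,(200,100,440,240),0,150)
E
```

```text
[0.36232321 0.25937833 0.15065796] [1.39474256 0.42737504 0.15396302] 14.15
(220.5, 229.0) [0.3259 0.3368 0.043 ] diam 0.0361 depthpt [ 0.306   0.3488 -0.0014]
(355.6, 232.5) [0.3303 0.2278 0.043 ] diam 0.1354 depthpt [ 0.3117  0.2217 -0.0004]
(422.0, 215.0) [0.349  0.1766 0.043 ] diam 0.0299 depthpt [ 0.3334  0.162  -0.0006]
(212.7, 146.5) [0.3926 0.3416 0.043 ] diam 0.0221 depthpt [ 0.3838  0.3545 -0.002 ]
(232.1, 124.7) [0.4097 0.327  0.043 ] diam 0.0205 depthpt [0.4146 0.3181 0.081 ]
(337.7, 146.5) [0.399  0.2482 0.043 ] diam 0.1669 depthpt [0.3976 0.2477 0.0347]
```

View pics/rep.png

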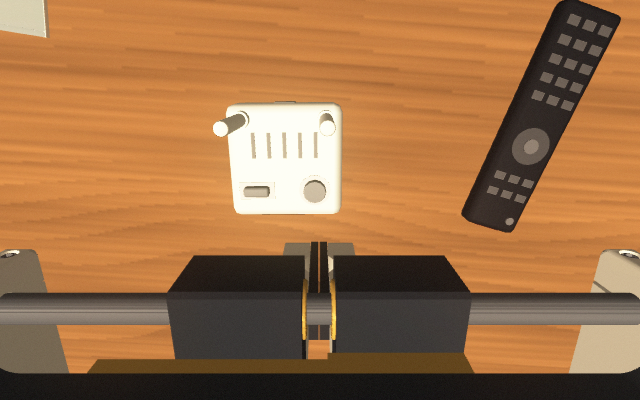

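The repeater's round key is at (315,190) and its bar key at (256,191), grey on white. I'll threshold inside the box's top face.

```bash
python3 - <<'E'
from h import *
g=cv2.cvtColor(np.load("rep.npz")["im"],cv2.COLOR_RGB2GRAY);print(g[190,290:340:2])
keys("rep",.043,(240,172,334,208),0,205)
E
```

```text
[253 253 253 253 253 249 249 200 194 193 193 194 192 192 194 193 191 189
 247 249 251 253 251 242 220]
(256.5, 190.5) [0.3603 0.3083 0.043 ] diam 0.0202 depthpt [0.3602 0.3084 0.0425]
(314.5, 190.8) [0.3632 0.2633 0.043 ] diam 0.0177 depthpt [0.3631 0.2633 0.0426]
```

```bash
python3 - <<'E'
from h import *
robot.servo_line([.3632,.2633,.1])
press([.3632,.2633],.043)
im,_=robot.grab_frame("top"); cv2.imwrite("pics/top1.png",im[:,:,::-1])
a=np.load("top0.npz")["im"]
d=cv2.absdiff(im,a).max(2);print("router-area diff",d[110:190,300:385].max())
look([.362,.259],4,"rep2")
keys("rep2",.043,(240,172,334,208),0,205)
E
```

```text
0.041 [0.3633 0.2635 0.0411] 2.15 16.175
0.0403 [0.3633 0.2635 0.0404] 2.06 16.5417
0.0396 [0.3633 0.2635 0.0397] 2.87 16.9083
0.0389 [0.3633 0.2635 0.039 ] 2.24 17.275
0.0382 [0.3633 0.2634 0.0383] 3.76 17.6417
0.0375 [0.3633 0.2635 0.0377] 6.91 18.0083
hold [0.36331274 0.26344025 0.03770311] [0.22545723 2.58119514 5.9773102 ]
21.05 [ 0.81796409  0.82077846 -0.39219136]
router-area diff 23
[0.36226999 0.25938577 0.15064833] [0.44929298 0.41976209 0.7711684 ] 22.25
(256.5, 190.5) [0.3603 0.3083 0.043 ] diam 0.0202 depthpt [0.3603 0.3083 0.0432]
(314.6, 190.5) [0.3634 0.2632 0.043 ] diam 0.018 depthpt [0.3634 0.2632 0.043 ]
```

Both keys went fully down and came back up, and the repeater hasn't moved. I'll raise the hand clear and hand in.

```bash
python3 - <<'E'
from h import *
robot.servo_line([.362,.259,.3],speed=.15); robot.dwell(.3)
print(robot.read_t(),robot.job_done())
E
```

```text
the job is handed in; nothing more can be done
23.7 None
```

I pressed the router's pairing key, then the repeater's, each fully down for over a second at about 6–7 N. The repeater had not moved, the top view showed no clear change around the router, and I handed the job in at 23.7 s with the hand raised clear.

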